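Put the tools back on their shadow mats

TASK

Tidy the bench: put the pliers, the yellow screwdriver and the tape measure each back on its own shadow mat, lying squarely on its black outline and pointing the same way as the outline. The wood block is in the way on the pliers mat: set it down flat on a clear patch of bare bench, off all the mats and touching nothing else. Leave the tin cup, the steel spacer and the big nut where they stand.

Things in the scene. Friction and masses are not known exactly. Their poses are not given: they have to be found in the camera images.
- pliers: slip-joint pliers with blue handles, closed, lying flat: 176 mm long (y), 53 mm wide (x) over the handles, 14 mm tall (handles and colliding shape 12 mm). Origin at the middle of its underside, on the bench; +y towards the handle ends, -y towards the jaws, z up. Grasp across x, 10 mm from the origin towards the handles (45 mm wide there; solid between the handles). 0.15 to 0.31 kg.
- screwdriver: screwdriver with a yellow handle, lying flat: 169 mm long (y). Origin at the middle of its length, on its underside; +y towards the handle end, -y towards the tip of the blade, z up (0.07 rad off vertical, as it lies). The handle reaches from y = +1 to +75 mm and is 24 mm wide (x) and 30 mm tall; the blade is thin. Grasp across x at the balance point, y = +38 mm. Under 0.15 kg.
- tape_measure: yellow pocket tape measure standing upright on its long edge: 36 mm wide (x), 78 mm long with the hook (y), 60 mm tall. Origin on its underside in the middle of that length; the case reaches from y = -27 to +39 mm and the metal hook sticks out low at the -y end. Grasp across x, near the origin. 0.15 to 0.3 kg.
- wood_block: brown hardwood packing block, 90 mm long (y), 45 mm wide (x), 34 mm tall, lying at the start across the mat with the pliers outline. Origin at the centre of its underside, z up. Grasp across x. 0.11 to 0.23 kg.
- pliers_mat: Shadow mat with the black outline of the pliers (two handles, pivot and jaws). Off-white plate, grey rim, fixed to the bench, 200 mm long (y), 80 wide (x), 6 thick, centred on the outline. Origin at bench level, 15 mm from the outline's centre towards the handle end (+y); z up. The pliers lies right with its axes along the mat's and origin at (0, -15, 6) mm in the mat's frame.
- screwdriver_mat: Shadow mat with the black outline of the screwdriver (broad handle, thin blade). Off-white plate, grey rim, fixed to the bench, 195 mm long (y), 60 wide (x), 6 thick, centred on the outline. Origin at bench level, 15 mm from the outline's centre towards the handle end (+y); z up. The screwdriver lies right with its axes along the mat's and origin at (0, -15, 6) mm in the mat's frame.
- tape_mat: Shadow mat, black outline of the tape measure (36 x 66 mm, hook tab at one end). Off-white plate, grey rim, fixed to the bench, 110 mm long (y), 66 wide (x), 6 thick, centred on the outline. Origin at bench level, 15 mm from the outline's centre towards the end without the hook (+y); z up. The tape measure lies right with its axes along the mat's and origin at (0, -15, 6) mm in the mat's frame.
- tin_cup: bystander: opened grey tin with some screws in it, 72 mm across, 74 mm tall, standing on the bench to the right behind the work. Origin at the centre of its underside.
- spacer: bystander: rusty brown turned steel spacer with a waist, 34 mm across, 54 mm tall, standing on the bench by the right front corner of the fixed red toolbox, which is 0.2 m tall and fills the back left of the bench. Origin at the centre of its underside.
- big_nut: bystander: big rusty hex nut lying flat to the right behind the work, 36 mm across, 16 mm tall. Origin at the centre of its underside.

How it is judged:
At the end, for the whole second after the job is handed in: Each tool rests on its own mat, centred on the outline within 12 mm along and across, within 0.2 rad of it, same way round, flat (tape measure upright); the wood block lies flat on bare bench, touching no tool, mat or bystander; all at rest (x of pliers in the frame of pliers_mat between -0.012 and 0.012 m and y of pliers in the frame of pliers_mat between -0.027 and -0.003 m and y of pliers_mat in the frame of pliers above 0 m and angle between the y axis of pliers and the y axis of pliers_mat, either way round below 0.2 rad and height (world z) of pliers between 0.003 and 0.011 m and angle between each of pliers, screwdriver, tape_measure's own z axis and vertical below 0.15 rad and linear speed of each of pliers, screwdriver, tape_measure, wood_block below 0.01 m/s and angular speed of each of pliers, screwdriver, tape_measure, wood_block below 0.5 rad/s and x of screwdriver in the frame of screwdriver_mat between -0.012 and 0.012 m and y of screwdriver in the frame of screwdriver_mat between -0.027 and -0.003 m and y of screwdriver_mat in the frame of screwdriver above 0 m and angle between the y axis of screwdriver and the y axis of screwdriver_mat, either way round below 0.2 rad and height (world z) of screwdriver between 0.003 and 0.011 m and x of tape_measure in the frame of tape_mat between -0.012 and 0.012 m and y of tape_measure in the frame of tape_mat between -0.027 and -0.003 m and y of tape_mat in the frame of tape_measure above 0 m and angle between the y axis of tape_measure and the y axis of tape_mat, either way round below 0.2 rad and height (world z) of tape_measure between 0.003 and 0.011 m and height (world z) of wood_block between -0.003 and 0.003 m and angle between wood_block's own z axis and vertical below 0.06 rad and contact force between wood_block and pliers below 0.05 N and contact force between wood_block and screwdriver below 0.05 N and contact force between wood_block and tape_measure below 0.05 N and contact force between wood_block and pliers_mat below 0.05 N and contact force between wood_block and screwdriver_mat below 0.05 N and contact force between wood_block and tape_mat below 0.05 N and contact force between wood_block and tin_cup below 0.05 N and contact force between wood_block and spacer below 0.05 N and contact force between wood_block and big_nut below 0.05 N).
It fails at once if the tin cup is pushed more than 10 mm or tipped (distance of tin_cup from where it was at the start of the episode above 0.01 m or angle between tin_cup's own z axis and vertical above 0.25 rad).
It fails at once if the steel spacer is pushed more than 10 mm or tipped (distance of spacer from where it was at the start of the episode above 0.01 m or angle between spacer's own z axis and vertical above 0.25 rad).
It fails at once if the big nut is pushed more than 10 mm or tipped (distance of big_nut from where it was at the start of the episode above 0.01 m or angle between big_nut's own z axis and vertical above 0.25 rad).
It also fails if it takes over 128 s, if anything falls off the work surface, if the arm or the gripper's body presses on something with over 40 N, if the wrist force passes 120 N, or if a joint passes its speed limit or range.

ROBOT

A 6-joint arm with a two-finger parallel gripper is mounted at the origin on a cart in front of the work surface, level with it; the furniture and walls round the work are solid. World frame = base frame: x ahead of the robot, y to its left, z up, the work surface at z = 0. Lengths are in m, angles in rad, forces in N, time in s.
With the tool pointing down it reaches from about 0.25 to 0.775 m from the base axis. Payload 4 kg.
Tool frame: the origin (TCP) lies between the finger pads; the fingertips stand 14 mm ahead of it and the grasp point (between the pads) lies 5 mm behind it (nose_length is the distance from the TCP to the fingertips, in m); z points along the fingers, y is the line along which they close (so a half turn about z gives the same grasp; the last joint's range is limited). The gripper opens to 94 mm and grips with 3 to 60 N. Pads are 16 mm wide; open, the fingers measure 119 mm over their backs; the gripper's body (75 mm by 177 mm) begins 78 mm behind the grasp point.
Start: joints at [1.087, 0.087, 1.371, -0, 1.684, -0.103], TCP at [0.204, 0.511, 0.22] pointing down, gripper open.
Joint ranges: [-3.1, 3.1], [-0.76, 2.03], [0.27, 2.55], [-1.08, 4.22], [0.17, 2.65], [-2.57, 2.57]. Speed limits (rad/s): [2.79, 2.79, 3.14, 3.14, 3.14, 3.14].

INTERFACE

Orientations are given as [roll, pitch, yaw] about the fixed x, y, z axes, in that order (R = Rz(yaw) Ry(pitch) Rx(roll)).
In Python, from bench import * gives the robot as it stands.
- The arm moves only by the tool move_arm, never from a script. Its argument "steps" is one flat list of numbers, 7 for each row, row after row: the turn, a rotation vector about the world's x, y, z in rad, then the shift along the world's x, y, z in m, then the opening, from 0 (shut) to 1 (fully open). A call has 1 to 12 rows; each row is the pose to reach, as a shift and turn from the pose commanded when the call began; what a row does not reach only later rows make up. A row lasts 1/10 s, in which the tool goes at most 50 mm and 8.59 degrees, less where a joint would pass 70% of its speed; a pose out of reach is approached as far as the arm can. A call with a gripper value outside its range is refused whole. The fingers move at their own pace and stop on an object; the grip force is fixed at half the most. Time passes only in rows, so rows that repeat a pose let the fingers close. It gives the time, the measured TCP pose, the force, the opening and the grip force at its end, in the units of the state.
- get_obs(): the state, without advancing time (a new reading comes with each control period).
- snapshot(name): name is "scene" or "top" or "wrist"; returns (picture, depth): 384x512x3 uint8, red, green, blue; 384x512 float32, m along the optical axis (not along the pixel's ray), 0 where there is no reading.
- camera_model(name): a dict with "fx", "fy", "cx", "cy" (pixels), "rvec" (rotation vector, rad) and "tvec" (3), from world to camera coordinates, as OpenCV has them. Camera axes: x right, y down, z forward; pixel columns grow to the right and rows downward; lengths in m; the calibration is good to about 2 mm. A picture is of the moment at which its call begins: read the wrist's pose just before it. camera_model takes no time and is no camera call; for the wrist camera it gives the pose at the moment of the call.
- close_job(): hands the job in; it is judged then, once.
Trained networks look in the newest picture that a camera, given by its name, has taken for a name from the list of things; names that differ only in an ending like _2 or _b are one class to them, and where a whole thing is asked for, a point or a joint stands for the part that bears it (a point fixed in the world has none). Each returns a list of dicts, best first, with "score" (0 to 1); they miss things now and then, are a little off and sometimes report something else, mostly with a low value. They report only what shows in the picture. A call takes as long as a camera call.
- silhouettes(camera, target): "pixels" (384x512 bool, what is visible of it) and "uv" ([column, row] in pixels, amid what is visible of it).
- spot_point(camera, target): "uv" ([column, row] in pixels: a listed point, or the origin of a listed thing).
The state is a dict: "time": time; "joint_positions": joint angles; "qvel": joint speeds; "joint_torque": joint torques, N m; "tool_pos": TCP position; "ee_rot": TCP orientation; "wrist_force": force on the tool from outside, world axes, zero at the start; "wrist_torque": the same for the moment, N m; "width": finger opening in m; "finger_force": force on a finger pad.
Only numpy, scipy, OpenCV 4.12 (cv2) and the standard library are available. Lean on these libraries where they do the work, as an engineer would, in place of code of your own. Each camera call takes 0.05 s, during which the arm holds its last target. There are 200 camera calls.

## Working session

There is one attempt and no reset: what is moved stays moved. The work goes in short steps, Python scripts to look and compute and a tool call to move; the robot and the scene stay as the last step left them, time stands still between calls to the robot, and variables do not carry over. Pictures are saved under pics/ and viewed, at most 14 in all, crops included, and the job is handed in when it is done.

Besides the shell and the picture viewer there is one more tool, called by a JSON object that holds its "api" and its "payload", one argument or row to a line. move_arm: Moves the arm, as the interface text tells. Its arguments: {"type":"object","properties":{"steps":{"type":"array"}},"required":["steps"]}

```bash
mkdir -p pics; cat > h.py <<'E'
from bench import *
import numpy as np, cv2
def cam(n):
    m=camera_model(n);K=np.array([[m["fx"],0,m["cx"]],[0,m["fy"],m["cy"]],[0,0,1]])
    R=cv2.Rodrigues(np.array(m["rvec"],float))[0];return K,R,np.array(m["tvec"],float).ravel()
def onplane(n,uv,z,c=None):
    K,R,t=c or cam(n);uv=np.atleast_2d(np.array(uv,float));C=-R.T@t
    d=(np.linalg.inv(K)@np.c_[uv,np.ones(len(uv))].T).T@R
    return C+d*((z-C[2])/d[:,2])[:,None]
def cloud(n,dep,c=None):
    K,R,t=c or cam(n);v,u=np.mgrid[:384,:512]
    p=np.stack([(u-K[0,2])/K[0,0]*dep,(v-K[1,2])/K[1,1]*dep,dep],-1)
    return (p-t)@R
def save(n,im): cv2.imwrite("pics/"+n+".png",im[:,:,::-1])
E
python3 - <<'E'
from h import *
im,d=snapshot("top");save("top0",cv2.resize(im,(800,600)))
im2,d2=snapshot("scene");save("scene0",im2)
P=cloud("top",d)
for n in ["pliers","screwdriver","tape_measure","wood_block","pliers_mat","screwdriver_mat","tape_mat","tin_cup","spacer","big_nut"]:
    for s in silhouettes("top",n)[:2]:
        m=s["pixels"];r=cv2.minAreaRect(np.argwhere(m)[:,::-1].astype(np.float32))
        z=np.median(P[m&(d>0)][:,2]);b=onplane("top",cv2.boxPoints(r),z)
        e=b[1]-b[0];f=b[2]-b[1];l,w=(e,f) if np.hypot(*e[:2])>np.hypot(*f[:2]) else (f,e)
        o=[onplane("top",q["uv"],0)[0][:2].round(3).tolist() for q in spot_point("top",n)[:1]]
        print(n,round(s["score"],2),m.sum(),b.mean(0).round(3),"LW",np.linalg.norm(l).round(3),np.linalg.norm(w).round(3),"ang",np.degrees(np.arctan2(l[1],l[0])).round(1),"org",o)
print(get_obs())
E
```

```text
pliers 0.72 333 [0.465 0.34  0.011] LW 0.172 0.049 ang -173.8 org [[0.458, 0.35]]
pliers 0.58 260 [ 0.468 -0.156  0.022] LW 0.156 0.028 ang -15.3 org [[0.458, 0.35]]
screwdriver 0.51 260 [ 0.463 -0.158  0.022] LW 0.163 0.027 ang -13.3 org [[0.457, -0.153]]
tape_measure 0.73 268 [0.466 0.093 0.056] LW 0.079 0.035 ang -180.0 org [[0.471, 0.094]]
wood_block 0.84 430 [0.456 0.234 0.041] LW 0.091 0.049 ang -79.0 org [[0.459, 0.225]]
pliers_mat 0.75 275 [0.465 0.091 0.055] LW 0.075 0.038 ang 180.0 org [[0.479, 0.253]]
pliers_mat 0.68 1154 [0.456 0.237 0.007] LW 0.202 0.084 ang -0.6 org [[0.479, 0.253]]
screwdriver_mat 0.77 1055 [ 0.466 -0.02   0.007] LW 0.194 0.061 ang -5.6 org [[0.475, -0.023]]
tape_mat 0.83 589 [ 0.634 -0.018  0.007] LW 0.111 0.063 ang -178.5 org [[0.652, -0.007]]
tin_cup 0.8 554 [ 0.641 -0.382  0.05 ] LW 0.102 0.072 ang -46.4 org [[0.644, -0.374]]
spacer 0.6 1062 [0.457 0.238 0.007] LW 0.196 0.079 ang 0.4 org []
big_nut 0.25 377 [0.463 0.341 0.011] LW 0.175 0.053 ang -172.2 org [[0.658, -0.282]]
{'time': 1.2, 'joint_positions': array([ 1.08686186e+00,  8.72065226e-02,  1.37070326e+00, -2.54357787e-05,
        1.68357393e+00, -1.03108705e-01]), 'qvel': array([-1.15356070e-05,  1.57491651e-03,  1.50646076e-03, -2.91994265e-04,
       -8.85232573e-04, -1.02737779e-04]), 'joint_torque': array([ 1.22313424e-03, -3.40047169e+01, -3.02602386e+01,  7.19551533e-02,
        2.35726079e-02,  2.41248131e-05]), 'tool_pos': array([0.20445596, 0.51061179, 0.21950066]), 'ee_rot': array([3.14148689e+00, 3.63525434e-05, 2.76076402e+00]), 'wrist_force': array([ 0.19983778, -0.3448088 ,  0.06845845]), 'wrist_torque': array([-0.00729185, -0.03460904, -0.0040745 ]), 'finger_force': 0.0, 'width': 0.09398397274406933}
```

View pics/top0.png

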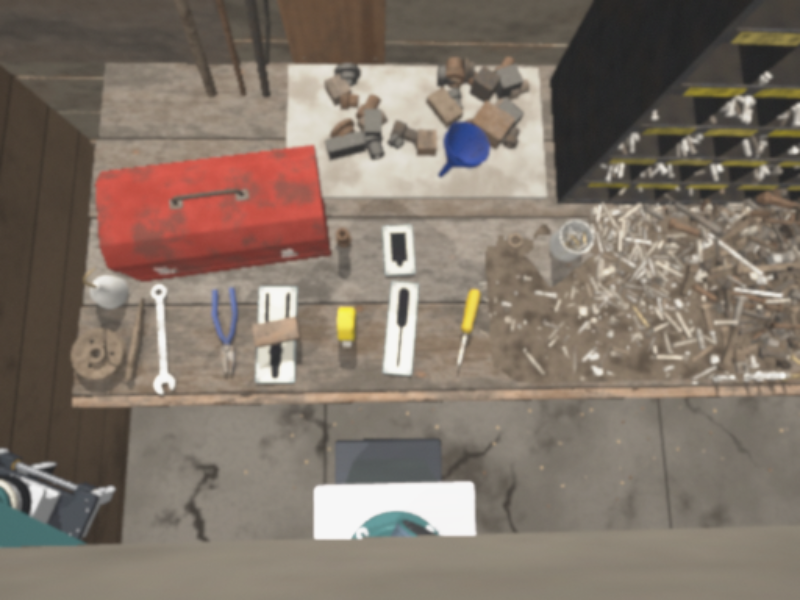

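View pics/scene0.png

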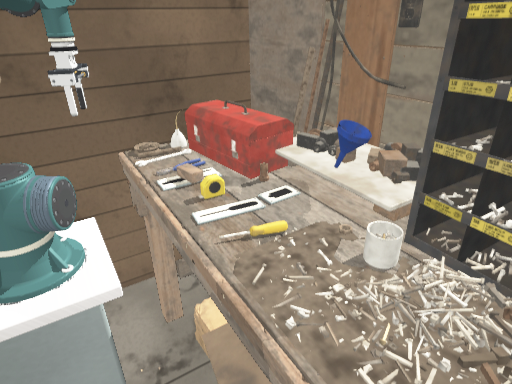

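The top view (800x600) shows that the tools already point the same way as their outlines. The pliers are at (225,330) and the block is across the pliers mat at (276,332). The tape is at (346,322) with its hook down, and the screwdriver is at (468,325) with its handle up. The spacer is at (343,240), the nut at about (540,230) and the tin at (573,240). Next I'll get a closer look with the wrist camera.

{"api": "move_arm", "payload": {
  "steps": [0,0,0.13,0.02,-0.03,0.04,1,0,0,0.25,0.246,-0.36,0.16,1,0,0,0.38,0.246,-0.36,0.16,1,0,0,0.38,0.246,-0.36,0.16,1,0,0,0.38,0.246,-0.36,0.16,1,0,0,0.38,0.246,-0.36,0.16,1,0,0,0.38,0.246,-0.36,0.16,1,0,0,0.38,0.246,-0.36,0.16,1,0,0,0.38,0.246,-0.36,0.16,1,0,0,0.38,0.246,-0.36,0.16,1,0,0,0.38,0.246,-0.36,0.16,1,0,0,0.38,0.246,-0.36,0.16,1]
}}

```text
time: 2.4
tool_pos: [0.4504, 0.1507, 0.3793]
ee_rot: [3.141, -0.001, 3.14]
wrist_force: [0.3, -0.4, -0.6]
width: 0.0937
finger_force: 0.0
```

```bash
cat >> h.py <<'E'
def look(tag,names,zs={}):
    o=get_obs();c=cam("wrist");im,d=snapshot("wrist");save(tag,im);P=cloud("wrist",d,c)
    print("tcp",o["tool_pos"].round(4),o["ee_rot"].round(3),"cam",(-c[1].T@c[2]).round(3),"t",round(o["time"],2))
    np.savez("pics/"+tag,im=im,d=d,P=P)
    for n in names:
        for s in silhouettes("wrist",n)[:2]:
            m=s["pixels"];z=np.percentile(P[m&(d>0)][:,2],70) if n not in zs else zs[n]
            g=onplane("wrist",np.argwhere(m)[:,::-1],z,c)[:,:2]
            (cx,cy),_,_=r=cv2.minAreaRect((g*1000).astype(np.float32));b=cv2.boxPoints(r)
            e=b[1]-b[0];f=b[2]-b[1];l,w=(e,f) if np.hypot(*e)>np.hypot(*f) else (f,e)
            a=np.degrees(np.arctan2(l[1],l[0]));a=(a+90)%180-90
            vs,us=np.nonzero(m)
            print(n,round(s["score"],2),"px",us.min(),us.max(),vs.min(),vs.max(),"z",z.round(3),"ctr",round(cx),round(cy),"LW",np.hypot(*l).round(),np.hypot(*w).round(),"ang",a.round(1))
E
python3 - <<'E'
from h import *
look("w0",["pliers","tape_measure","wood_block","pliers_mat","screwdriver_mat","tape_mat","spacer"])
E
```

```text
tcp [0.4504 0.1507 0.3793] [ 3.141e+00 -1.000e-03  3.140e+00] cam [0.377 0.151 0.544] t 2.4
pliers 0.93 px 351 381 117 214 z 0.01 ctr 468 346 LW 176.0 54.0 ang 4.5
tape_measure 0.71 px 215 236 145 193 z 0.058 ctr 463 99 LW 79.0 35.0 ang -2.1
wood_block 0.91 px 280 336 145 182 z 0.039 ctr 458 237 LW 93.0 52.0 ang -79.1
pliers_mat 0.58 px 285 333 104 213 z 0.006 ctr 457 242 LW 197.0 80.0 ang -0.5
screwdriver_mat 0.62 px 148 183 110 218 z 0.006 ctr 467 -16 LW 195.0 60.0 ang -5.8
tape_mat 0.61 px 153 192 225 277 z 0.006 ctr 636 -11 LW 110.0 67.0 ang 4.2
spacer 0.79 px 225 242 255 281 z 0.05 ctr 646 108 LW 53.0 29.0 ang -5.3
```

View pics/w0.png

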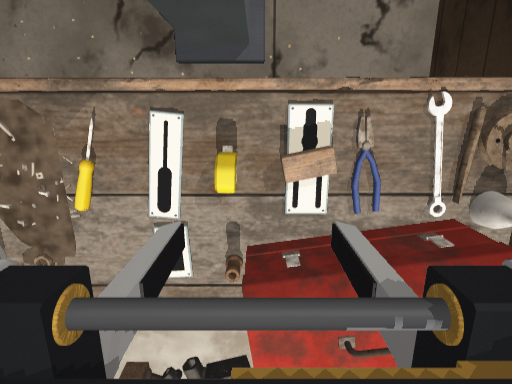

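The wrist view shows all five items and the mats: pliers (366,165), block (308,163), tape (226,170), screwdriver (86,175) and spacer (233,265). It disagrees with the top camera by about 5 mm in y, so I'll look lower.

{"api": "move_arm", "payload": {
  "steps": [0,0,0,0.15,-0.16,-0.1,1,0,0,0,0.15,-0.16,-0.1,1,0,0,0,0.15,-0.16,-0.1,1,0,0,0,0.15,-0.16,-0.1,1,0,0,0,0.15,-0.16,-0.1,1,0,0,0,0.15,-0.16,-0.1,1,0,0,0,0.15,-0.16,-0.1,1]
}}

```text
time: 3.5
tool_pos: [0.6002, -0.0094, 0.2783]
ee_rot: [3.141, -0.003, 3.14]
wrist_force: [-0.3, 0.7, -0.4]
width: 0.0939
finger_force: 0.0
```

```bash
python3 - <<'E'
from h import *
look("w1",["tape_mat","tin_cup","big_nut","spacer"])
E
```

```text
tcp [ 0.6002 -0.0094  0.2783] [ 3.141e+00 -3.000e-03  3.140e+00] cam [ 0.527 -0.01   0.443] t 3.5
tape_mat 0.58 px 230 276 153 225 z 0.006 ctr 636 -14 LW 110.0 66.0 ang 3.0
tin_cup 0.59 px 0 36 174 229 z 0.044 ctr 646 -340 LW 84.0 49.0 ang -12.3
big_nut 0.89 px 73 98 192 214 z 0.015 ctr 652 -263 LW 39.0 32.0 ang -71.9
spacer 0.97 px 321 350 195 223 z 0.051 ctr 650 98 LW 47.0 32.0 ang 48.9
```

{"api": "move_arm", "payload": {
  "steps": [0,0,0,-0.14,0.03,0,1,0,0,0,-0.14,0.03,0,1,0,0,0,-0.14,0.03,0,1,0,0,0,-0.14,0.03,0,1,0,0,0,-0.14,0.03,0,1]
}}

```text
time: 4.25
tool_pos: [0.46, 0.0213, 0.2811]
ee_rot: [-3.141, 0.004, -3.141]
wrist_force: [-0.6, -0.2, 0.1]
width: 0.0941
finger_force: 0.0
```

```bash
python3 - <<'E'
from h import *
look("w2",["tape_measure","screwdriver_mat","screwdriver"])
E
```

```text
tcp [0.46   0.0213 0.2811] [-3.141  0.004 -3.141] cam [0.385 0.021 0.445] t 4.25
tape_measure 0.84 px 295 325 145 203 z 0.058 ctr 463 91 LW 77.0 40.0 ang 0.1
screwdriver_mat 0.96 px 208 257 100 232 z 0.006 ctr 468 -17 LW 197.0 62.0 ang -5.7
screwdriver 0.76 px 121 147 112 223 z 0.022 ctr 465 -150 LW 167.0 26.0 ang -14.7
```

{"api": "move_arm", "payload": {
  "steps": [0,0,0,0,0.2,0,1,0,0,0,0,0.2,0,1,0,0,0,0,0.2,0,1,0,0,0,0,0.2,0,1,0,0,0,0,0.2,0,1,0,0,0,0,0.2,0,1]
}}

```text
time: 5.05
tool_pos: [0.461, 0.2215, 0.2786]
ee_rot: [-3.14, -0.001, -3.14]
wrist_force: [0.4, -0.4, -0.2]
width: 0.0942
finger_force: 0.0
```

```bash
python3 - <<'E'
from h import *
look("w3",["tape_measure","wood_block","pliers_mat","pliers"])
P=np.load("pics/w3.npz")["P"];q=P[(P[...,2]>.08)&(P[...,2]<.21)&(P[...,0]>.48)&(P[...,1]>.1)&(P[...,1]<.4)]
for y in (.15,.2,.25,.3,.35):
    k=q[abs(q[:,1]-y)<.015]
    if len(k): print("box front",y,np.percentile(k[:,0],[0,2,10]).round(3),k[:,2].max().round(3))
E
```

```text
tcp [0.461  0.2215 0.2786] [-3.14e+00 -1.00e-03 -3.14e+00] cam [0.387 0.222 0.443] t 5.05
tape_measure 0.91 px 150 184 145 203 z 0.057 ctr 463 103 LW 78.0 45.0 ang -3.4
wood_block 0.87 px 234 304 146 191 z 0.039 ctr 458 238 LW 91.0 50.0 ang -79.2
pliers_mat 0.8 px 244 301 94 228 z 0.006 ctr 458 242 LW 198.0 80.0 ang -0.5
pliers 0.84 px 326 360 109 227 z 0.01 ctr 466 347 LW 174.0 51.0 ang 3.5
pliers 0.43 px 244 301 93 228 z 0.006 ctr 458 242 LW 199.0 80.0 ang -0.4
box front 0.15 [0.619 0.621 0.627] 0.173
box front 0.2 [0.605 0.606 0.608] 0.173
box front 0.25 [0.603 0.605 0.607] 0.173
box front 0.3 [0.596 0.597 0.599] 0.173
box front 0.35 [0.592 0.593 0.616] 0.174
```

View pics/w3.png

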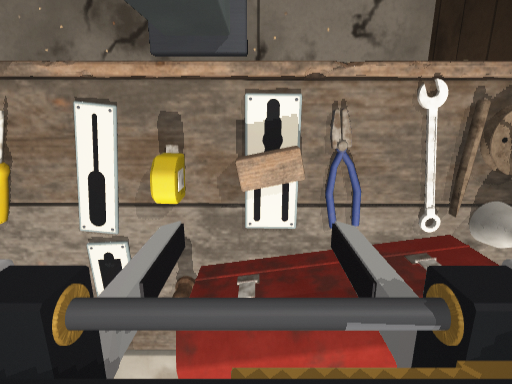

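The low views give consistent numbers, and the toolbox front at x≈0.60 leaves room for every grasp. I'll take the tape first.

{"api": "move_arm", "payload": {
  "steps": [0,0,-0.03,0.005,-0.05,0,1,0,0,-0.03,0.005,-0.1236,-0.05,1,0,0,-0.03,0.005,-0.1236,-0.1,1,0,0,-0.03,0.005,-0.1236,-0.14,1,0,0,-0.03,0.005,-0.1236,-0.18,1,0,0,-0.03,0.005,-0.1236,-0.22,1,0,0,-0.03,0.005,-0.1236,-0.2445,1,0,0,-0.03,0.005,-0.1236,-0.2445,1,0,0,-0.03,0.005,-0.1236,-0.2445,0,0,0,-0.03,0.005,-0.1236,-0.2445,0,0,0,-0.03,0.005,-0.1236,-0.2445,0,0,0,-0.03,0.005,-0.1236,-0.2445,0]
}}

```text
time: 6.5
tool_pos: [0.4667, 0.0971, 0.0368]
ee_rot: [3.141, 0.003, 3.111]
wrist_force: [0.6, -0.2, 0.5]
width: 0.0655
finger_force: 0.0
```

{"api": "move_arm", "payload": {
  "steps": [0,0,0,0,0,0,0,0,0,0,0,0,0,0,0,0,0,0,0,0,0,0,0,0,0,0,0,0,0,0,0,0,0,0,0,0,0,0,0,0,0,0,0,0,0,0,0,0.03,0,0,0,0,0,0,0.06,0,0,0,0,0,0,0.1,0,0,0,0,0,0,0.1,0]
}}

```text
time: 7.5
tool_pos: [0.4689, 0.0976, 0.1406]
ee_rot: [3.14, 0.011, 3.111]
wrist_force: [1.1, 0.8, -1.7]
width: 0.034
finger_force: 29.9
```

{"api": "move_arm", "payload": {
  "steps": [0,0,0,0.04,-0.03,0,0,0,0,0.04,0.08,-0.06,0,0,0,0,0.08,0.12,-0.09,0,0,0,0,0.08,0.16,-0.11,0,0,0,0,0.08,0.173,-0.11,0,0,0,0,0.08,0.173,-0.11,0,0,0,0,0.08,0.173,-0.11,-0.03,0,0,0,0.08,0.173,-0.11,-0.06,0,0,0,0.08,0.173,-0.11,-0.06,0]
}}

```text
time: 8.4
tool_pos: [0.6329, -0.0118, 0.0679]
ee_rot: [3.139, -0.014, -3.092]
wrist_force: [-0.9, 0.5, -3.3]
width: 0.0335
finger_force: 29.9
```

```bash
python3 - <<'E'
from h import *
look("w4",["tape_mat","tape_measure"])
E
```

```text
tcp [ 0.6329 -0.0118  0.0679] [ 3.139 -0.014 -3.092] cam [ 0.561 -0.016  0.233] t 8.4
tape_mat 0.58 px 210 297 147 224 z 0.006 ctr 613 -16 LW 66.0 61.0 ang -87.1
tape_measure 0.82 px 226 289 174 297 z 0.091 ctr 620 -12 LW 67.0 33.0 ang 3.0
```

View pics/w4.png

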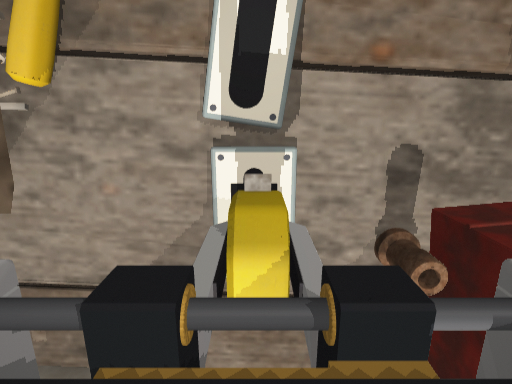

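The tape is gripped and lined up over its mat: hook at (257,178), outline tab at (254,172). I'll lower and release.

{"api": "move_arm", "payload": {
  "steps": [0,0,0,0,-0.001,0,0,0,0,0,0,-0.001,-0.015,0,0,0,0,0,-0.001,-0.025,0,0,0,0,0,-0.001,-0.03,0,0,0,0,0,-0.001,-0.033,0,0,0,0,0,-0.001,-0.033,0,0,0,0,0,-0.001,-0.033,0]
}}

```text
time: 9.25
tool_pos: [0.6388, -0.014, 0.0421]
ee_rot: [-3.142, 0.001, -3.092]
wrist_force: [-0.1, 0.1, -3.2]
width: 0.0336
finger_force: 29.9
```

{"api": "move_arm", "payload": {
  "steps": [0,0,0,0,0,-0.001,0,0,0,0,0,0,-0.001,0,0,0,0,0,0,-0.001,0.3,0,0,0,0,0,-0.001,0.6,0,0,0,0,0,-0.001,0.9,0,0,0,0,0,-0.001,0.9,0,0,0,0,0,-0.001,0.9,0,0,0,0,0,0.04,0.9,0,0,0,0,0,0.08,0.9,0,0,0,0,0,0.13,0.9,0,0,0,0,0,0.18,0.9,0,0,0,-0.03,0,0.23,0.9]
}}

```text
time: 10.45
tool_pos: [0.614, -0.0141, 0.267]
ee_rot: [-3.141, 0.002, -3.092]
wrist_force: [1.2, -0.3, -0.5]
width: 0.0845
finger_force: 0.0
```

```bash
python3 - <<'E'
from h import *
look("w5",["tape_mat","tape_measure"])
E
```

```text
tcp [ 0.614  -0.0141  0.267 ] [-3.141e+00  2.000e-03 -3.092e+00] cam [ 0.54  -0.018  0.431] t 10.45
tape_mat 0.74 px 233 280 145 219 z 0.006 ctr 637 -15 LW 110.0 68.0 ang 2.6
tape_measure 0.78 px 244 270 161 221 z 0.064 ctr 635 -13 LW 78.0 33.0 ang 2.2
```

View pics/w5.png

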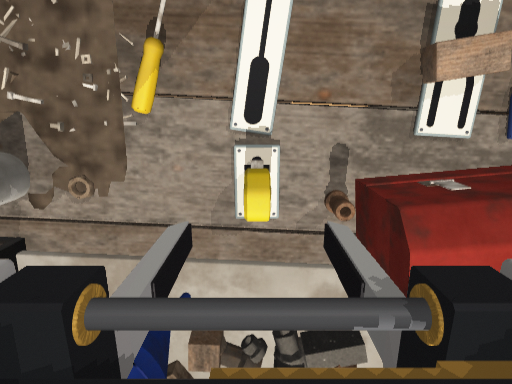

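The tape sits on its outline to within about 2 mm. Next is the wood block.

{"api": "move_arm", "payload": {
  "steps": [0,0,-0.14,-0.04,0.03,0,1,0,0,-0.28,-0.08,0.07,0,1,0,0,-0.42,-0.11,0.11,0,1,0,0,-0.56,-0.1475,0.15,0,1,0,0,-0.7,-0.1475,0.19,0,1,0,0,-0.84,-0.1475,0.23,0,1,0,0,-0.98,-0.1475,0.252,0,1,0,0,-1.12,-0.1475,0.252,-0.02,1,0,0,-1.26,-0.1475,0.252,-0.05,1,0,0,-1.4,-0.1475,0.252,-0.08,1,0,0,-1.428,-0.1475,0.252,-0.1,1,0,0,-1.428,-0.1475,0.252,-0.1,1]
}}

```text
time: 11.8
tool_pos: [0.4623, 0.237, 0.159]
ee_rot: [-3.131, 0.002, 1.763]
wrist_force: [-1.9, 0.1, -1.0]
width: 0.0938
finger_force: 0.0
```

```bash
python3 - <<'E'
from h import *
look("w6",["wood_block","pliers_mat"],{"wood_block":np.float64(.04)})
E
```

```text
tcp [0.4623 0.237  0.159 ] [-3.131e+00  2.000e-03  1.763e+00] cam [0.45  0.311 0.323] t 11.8
wood_block 0.66 px 232 280 142 233 z 0.04 ctr 459 240 LW 91.0 46.0 ang -78.7
pliers_mat 0.59 px 161 353 125 229 z 0.006 ctr 458 242 LW 199.0 80.0 ang -0.3
```

View pics/w6.png

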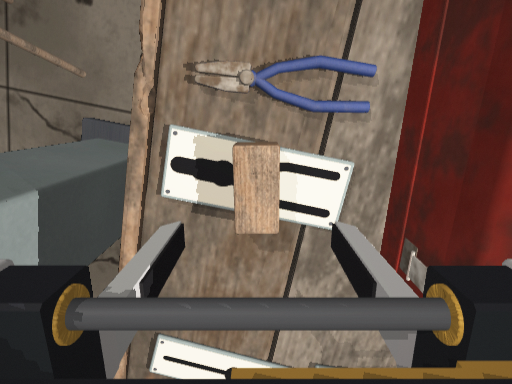

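The block is aligned with the fingers, centred at (256,188). I'll descend and grip.

{"api": "move_arm", "payload": {
  "steps": [0,0,0,-0.002,0.002,-0.04,1,0,0,0,-0.002,0.002,-0.08,1,0,0,0,-0.002,0.002,-0.12,1,0,0,0,-0.002,0.002,-0.144,1,0,0,0,-0.002,0.002,-0.144,0,0,0,0,-0.002,0.002,-0.144,0,0,0,0,-0.002,0.002,-0.144,0,0,0,0,-0.002,0.002,-0.144,0,0,0,0,-0.002,0.002,-0.144,0,0,0,0,-0.002,0.002,-0.144,0,0,0,0,-0.002,0.002,-0.144,0,0,0,0,-0.002,0.002,-0.144,0]
}}

```text
time: 13.15
tool_pos: [0.4627, 0.2399, 0.0209]
ee_rot: [-3.141, 0.0, 1.763]
wrist_force: [-2.9, -0.4, 3.0]
width: 0.0453
finger_force: 30.0
```

{"api": "move_arm", "payload": {
  "steps": [0,0,0,0,0,0,0,0,0,0,0,0,0,0,0,0,0,0,0,0.03,0,0,0,0,0,0,0.06,0,0,0,0,0,0,0.06,0]
}}

```text
time: 13.65
tool_pos: [0.4669, 0.2413, 0.0853]
ee_rot: [3.131, -0.002, 1.763]
wrist_force: [0.6, -0.5, -0.5]
width: 0.045
finger_force: 30.0
```

{"api": "move_arm", "payload": {
  "steps": [0,0,0,0,-0.04,0,0,0,0,0,0,-0.08,0,0,0,0,0,0,-0.12,0,0,0,0,0,0,-0.131,0,0,0,0,0,0,-0.131,-0.03,0,0,0,0,0,-0.131,-0.05,0,0,0,0,0,-0.131,-0.05,0,0,0,0,0,-0.131,-0.05,0,0,0,0,0,-0.131,-0.05,0]
}}

```text
time: 14.55
tool_pos: [0.4642, 0.1095, 0.0318]
ee_rot: [3.139, 0.0, 1.763]
wrist_force: [-0.5, 0.2, -0.1]
width: 0.0448
finger_force: 30.0
```

{"api": "move_arm", "payload": {
  "steps": [0,0,0,0,0,-0.005,0,0,0,0,0,0,-0.008,0,0,0,0,0,0,-0.008,0,0,0,0,0,0,-0.008,0]
}}

```text
time: 14.95
tool_pos: [0.4632, 0.109, 0.0229]
ee_rot: [3.141, 0.0, 1.763]
wrist_force: [0.4, 0.0, -2.0]
width: 0.0449
finger_force: 30.0
```

{"api": "move_arm", "payload": {
  "steps": [0,0,0,0,0,-0.003,0,0,0,0,0,0,-0.003,0,0,0,0,0,0,-0.003,0]
}}

```text
time: 15.25
tool_pos: [0.4631, 0.109, 0.0198]
ee_rot: [-3.141, -0.0, 1.763]
wrist_force: [-0.2, -0.2, -1.9]
width: 0.0446
finger_force: 30.0
```

{"api": "move_arm", "payload": {
  "steps": [0,0,0,0,0,-0.002,0,0,0,0,0,0,-0.003,0,0,0,0,0,0,-0.003,0]
}}

```text
time: 15.55
tool_pos: [0.463, 0.109, 0.0166]
ee_rot: [-3.141, -0.0, 1.763]
wrist_force: [0.4, -0.7, -1.4]
width: 0.0449
finger_force: 30.0
```

{"api": "move_arm", "payload": {
  "steps": [0,0,0,0,0,-0.001,0,0,0,0,0,0,-0.001,0.3,0,0,0,0,0,-0.001,0.7,0,0,0,0,0,-0.001,1,0,0,0,0,0,-0.001,1,0,0,0,0,0,-0.001,1,0,0,0,0,0,0.03,1,0,0,0,0,0,0.07,1,0,0,0,0,0,0.12,1,0,0,0,0,0,0.17,1,0,0,0,0,0,0.21,1,0,0,0,0,0,0.21,1]
}}

```text
time: 16.75
tool_pos: [0.4664, 0.1094, 0.2347]
ee_rot: [3.127, 0.001, 1.763]
wrist_force: [1.3, 0.3, 0.3]
width: 0.0943
finger_force: 0.0
```

{"api": "move_arm", "payload": {
  "steps": [0,0,0.14,0,0.04,0,1,0,0,0.28,0,0.07,0,1,0,0,0.42,0,0.1,0,1,0,0,0.56,0,0.13,0,1,0,0,0.7,0,0.16,0,1,0,0,0.84,0,0.19,0,1,0,0,0.98,0,0.21,0,1,0,0,1.12,0,0.22,0,1,0,0,1.26,0,0.23,0,1,0,0,1.4,0,0.235,0,1,0,0,1.45,0,0.235,0,1,0,0,1.45,0,0.235,0,1]
}}

```text
time: 17.95
tool_pos: [0.4628, 0.344, 0.2255]
ee_rot: [-3.141, -0.002, -3.07]
wrist_force: [0.3, 0.6, 0.2]
width: 0.0943
finger_force: 0.0
```

```bash
python3 - <<'E'
from h import *
look("w7",["pliers","pliers_mat","wood_block"])
m=silhouettes("wrist","pliers")[0]["pixels"];P=np.load("pics/w7.npz")["P"];q=P[m]
for x in np.arange(.39,.56,.02):
    k=q[abs(q[:,0]-x)<.006]
    if len(k): print(x.round(2),np.percentile(k[:,1],[1,50,99]).round(3),np.median(k[:,2]).round(3))
E
```

```text
tcp [0.4628 0.344  0.2255] [-3.141e+00 -2.000e-03 -3.070e+00] cam [0.389 0.339 0.39 ] t 17.95
pliers 0.88 px 240 279 107 240 z 0.01 ctr 466 346 LW 174.0 51.0 ang 5.2
pliers_mat 0.87 px 148 213 81 237 z 0.006 ctr 458 243 LW 198.0 80.0 ang -0.5
pliers_mat 0.55 px 0 5 109 231 z 0.004 ctr 487 13 LW 165.0 7.0 ang -8.1
wood_block 0.88 px 21 113 141 186 z 0.033 ctr 462 117 LW 104.0 46.0 ang -78.9
0.39 [0.327 0.338 0.349] 0.009
0.41 [0.326 0.34  0.353] 0.009
0.43 [0.328 0.342 0.356] 0.011
0.45 [0.331 0.345 0.359] 0.009
0.47 [0.326 0.338 0.367] 0.009
0.49 [0.324 0.362 0.374] 0.01
0.51 [0.324 0.335 0.375] 0.01
0.53 [0.328 0.339 0.377] 0.01
0.55 [0.33  0.34  0.376] 0.01
```

View pics/w7.png

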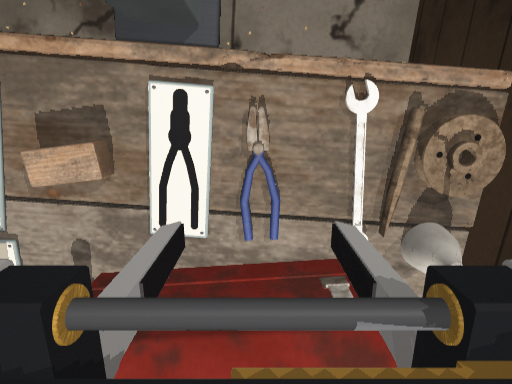

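The block is flat on the bench at (66,165) and the pliers are centred at (260,170), clear of other things. I'll take the pliers with a reduced opening.

{"api": "move_arm", "payload": {
  "steps": [0,0,0.022,0.013,0.003,-0.04,0.8,0,0,0.022,0.013,0.003,-0.08,0.8,0,0,0.022,0.013,0.003,-0.12,0.8,0,0,0.022,0.013,0.003,-0.16,0.8,0,0,0.022,0.013,0.003,-0.19,0.8,0,0,0.022,0.013,0.003,-0.2,0.8,0,0,0.022,0.013,0.003,-0.205,0.8,0,0,0.022,0.013,0.003,-0.208,0.8,0,0,0.022,0.013,0.003,-0.208,0.8,0,0,0.022,0.013,0.003,-0.208,0.8]
}}

```text
time: 19.2
tool_pos: [0.4773, 0.3477, 0.0208]
ee_rot: [3.14, 0.003, -3.048]
wrist_force: [0.7, -0.4, -0.3]
width: 0.0754
finger_force: 0.0
```

{"api": "move_arm", "payload": {
  "steps": [0,0,0,0,0,-0.001,0,0,0,0,0,0,-0.001,0,0,0,0,0,0,-0.001,0,0,0,0,0,0,-0.001,0,0,0,0,0,0,-0.001,0,0,0,0,0,0,-0.001,0,0,0,0,0,0,-0.001,0,0,0,0,0,0,-0.001,0]
}}

```text
time: 20.0
tool_pos: [0.4764, 0.347, 0.018]
ee_rot: [3.141, 0.0, -3.048]
wrist_force: [0.5, -0.1, -0.5]
width: 0.0434
finger_force: 29.1
```

{"api": "move_arm", "payload": {
  "steps": [0,0,0,0,0,0.02,0,0,0,0,0,0,0.05,0,0,0,-0.05,-0.004,-0.04,0.05,0,0,0,-0.103,-0.008,-0.08,0.05,0,0,0,-0.103,-0.008,-0.1045,0.05,0,0,0,-0.103,-0.008,-0.1045,0.03,0,0,0,-0.103,-0.008,-0.1045,0.03,0,0,0,-0.103,-0.008,-0.1045,0.03,0]
}}

```text
time: 20.8
tool_pos: [0.4672, 0.2423, 0.0468]
ee_rot: [-3.141, -0.003, 3.132]
wrist_force: [0.2, -0.1, -2.8]
width: 0.043
finger_force: 29.1
```

```bash
python3 - <<'E'
from h import *
look("w8",["pliers_mat","pliers"],{"pliers_mat":np.float64(.006)})
E
```

```text
tcp [0.4672 0.2423 0.0468] [-3.141e+00 -3.000e-03  3.132e+00] cam [0.394 0.243 0.211] t 20.8
pliers_mat 0.82 px 195 319 57 298 z 0.006 ctr 445 242 LW 173.0 80.0 ang -0.5
pliers_mat 0.16 px 0 141 176 270 z 0.006 ctr 470 101 LW 111.0 55.0 ang -78.5
pliers 0.78 px 218 298 69 347 z 0.038 ctr 459 243 LW 178.0 51.0 ang -0.5
```

View pics/w8.png

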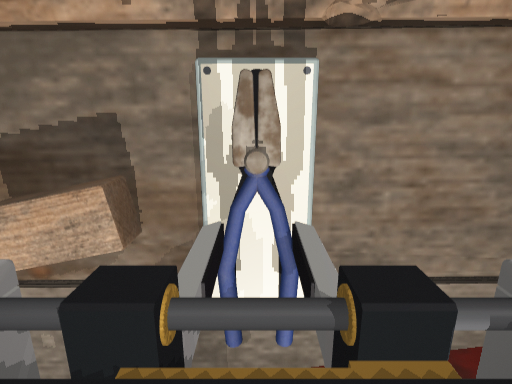

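The pliers are level and centred over the mat, with the pivot at (256,162). I'll lower and release.

{"api": "move_arm", "payload": {
  "steps": [0,0,0,0,0,-0.01,0,0,0,0,0,0,-0.018,0,0,0,0,0,0,-0.022,0,0,0,0,0,0,-0.0235,0,0,0,0,0,0,-0.0235,0,0,0,0,0,0,-0.0235,0,0,0,0,0,0,-0.0235,0.2,0,0,0,0,0,-0.0235,0.4,0,0,0,0,0,-0.0235,0.7,0,0,0,0,0,-0.0235,0.8,0,0,0,0,0,-0.0235,0.8,0,0,0,0,0,0.02,0.8]
}}

```text
time: 22.15
tool_pos: [0.4638, 0.2407, 0.0623]
ee_rot: [-3.137, -0.013, 3.132]
wrist_force: [1.0, 0.2, -1.5]
width: 0.0718
finger_force: 0.0
```

{"api": "move_arm", "payload": {
  "steps": [0,0,0,0,0,0.05,0.8,0,0,0,0,0,0.1,0.8,0,0,0,0,0,0.15,0.8,0,0,0,0,0,0.16,0.8,0,0,0,0,0,0.16,0.8]
}}

```text
time: 22.65
tool_pos: [0.4696, 0.2431, 0.2312]
ee_rot: [3.139, 0.006, 3.132]
wrist_force: [-0.3, 0.2, -0.0]
width: 0.0755
finger_force: 0.0
```

```bash
python3 - <<'E'
from h import *
look("w9",["pliers_mat","pliers"],{"pliers_mat":np.float64(.006),"pliers":np.float64(.016)})
E
```

```text
tcp [0.4696 0.2431 0.2312] [3.139 0.006 3.132] cam [0.395 0.243 0.395] t 22.65
pliers_mat 0.68 px 224 288 82 234 z 0.006 ctr 458 242 LW 199.0 79.0 ang -0.5
pliers 0.94 px 236 277 92 228 z 0.016 ctr 458 243 LW 174.0 53.0 ang -0.6
```

{"api": "move_arm", "payload": {
  "steps": [0,0,0,0,-0.05,0,1,0,0,0,0,-0.1,0,1,0,0,0,0,-0.15,0,1,0,0,0,0,-0.2,0,1,0,0,0,0,-0.25,0,1,0,0,0,0,-0.3,0,1,0,0,-0.13,0,-0.35,0,1,0,0,-0.235,0,-0.395,0,1,0,0,-0.235,0,-0.395,0,1,0,0,-0.235,0,-0.395,0,1]
}}

```text
time: 23.8
tool_pos: [0.4671, -0.1527, 0.2251]
ee_rot: [3.14, -0.005, 2.895]
wrist_force: [0.6, 0.2, -0.5]
width: 0.0936
finger_force: 0.0
```

```bash
python3 - <<'E'
from h import *
look("w10",["screwdriver","screwdriver_mat"],{"screwdriver":np.float64(.018)})
m=silhouettes("wrist","screwdriver")[0]["pixels"];P=np.load("pics/w10.npz")["P"];q=P[m]
for x in np.arange(.38,.56,.02):
    k=q[abs(q[:,0]-x)<.006]
    if len(k): print(x.round(2),np.percentile(k[:,1],[1,50,99]).round(3),np.percentile(k[:,2],90).round(3))
E
```

```text
tcp [ 0.4671 -0.1527  0.2251] [ 3.14  -0.005  2.895] cam [ 0.396 -0.135  0.39 ] t 23.8
screwdriver 0.58 px 244 265 106 237 z 0.018 ctr 465 -156 LW 167.0 27.0 ang -13.7
screwdriver_mat 0.93 px 331 386 66 222 z 0.006 ctr 468 -18 LW 193.0 60.0 ang -5.8
0.38 [-0.136 -0.134 -0.133] 0.016
0.4 [-0.142 -0.137 -0.133] 0.016
0.42 [-0.147 -0.144 -0.14 ] 0.015
0.44 [-0.152 -0.148 -0.144] 0.015
0.46 [-0.166 -0.154 -0.143] 0.023
0.48 [-0.172 -0.159 -0.146] 0.022
0.5 [-0.177 -0.164 -0.15 ] 0.024
0.52 [-0.183 -0.169 -0.154] 0.024
0.54 [-0.185 -0.171 -0.159] 0.024
```

View pics/w10.png

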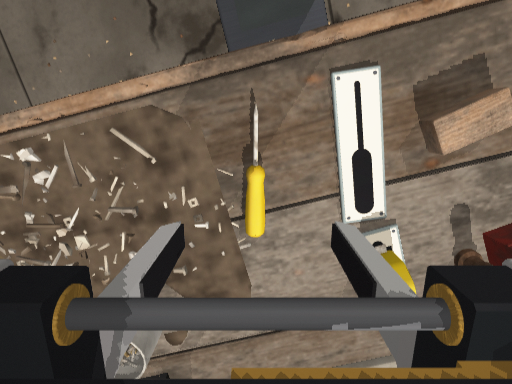

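The pliers are down to within about 1 mm. The screwdriver handle at (256,200) is aligned with the hand, so I'll grasp it at the balance point.

{"api": "move_arm", "payload": {
  "steps": [0,0,0,0.035,-0.012,-0.03,0.7,0,0,0,0.035,-0.012,-0.07,0.7,0,0,0,0.035,-0.012,-0.11,0.7,0,0,0,0.035,-0.012,-0.15,0.7,0,0,0,0.035,-0.012,-0.18,0.7,0,0,0,0.035,-0.012,-0.195,0.7,0,0,0,0.035,-0.012,-0.203,0.7,0,0,0,0.035,-0.012,-0.206,0.7,0,0,0,0.035,-0.012,-0.207,0.7,0,0,0,0.035,-0.012,-0.207,0.5,0,0,0,0.035,-0.012,-0.207,0.3,0,0,0,0.035,-0.012,-0.207,0]
}}

```text
time: 25.2
tool_pos: [0.5038, -0.1648, 0.0218]
ee_rot: [-3.141, 0.002, 2.897]
wrist_force: [-0.5, 0.1, 0.7]
width: 0.0453
finger_force: 0.0
```

{"api": "move_arm", "payload": {
  "steps": [0,0,0,0,0,0,0,0,0,0,0,0,0,0,0,0,0,0,0,0,0,0,0,0,0,0,0,0,0,0,0,0,0,0,0]
}}

```text
time: 25.7
tool_pos: [0.5033, -0.1646, 0.021]
ee_rot: [-3.142, 0.0, 2.897]
wrist_force: [0.4, -0.2, 2.3]
width: 0.0245
finger_force: 30.0
```

{"api": "move_arm", "payload": {
  "steps": [0,0,0,0,0,0.02,0,0,0,0,0,0,0.06,0,0,0,0.04,0.0035,0.04,0.06,0,0,0,0.08,0.0035,0.08,0.06,0,0,0,0.12,0.0035,0.12,0.06,0,0,0,0.143,0.0035,0.143,0.06,0,0,0,0.143,0.0035,0.143,0.03,0,0,0,0.143,0.0035,0.143,0.03,0,0,0,0.143,0.0035,0.143,0.03,0]
}}

```text
time: 26.6
tool_pos: [0.5059, -0.0214, 0.0502]
ee_rot: [3.141, -0.003, 3.04]
wrist_force: [-0.2, -0.1, -1.1]
width: 0.0244
finger_force: 30.0
```

```bash
python3 - <<'E'
from h import *
look("w11",["screwdriver_mat","screwdriver"],{"screwdriver":np.float64(.045)})
E
```

```text
tcp [ 0.5059 -0.0214  0.0502] [ 3.141e+00 -3.000e-03  3.040e+00] cam [ 0.433 -0.014  0.215] t 26.6
screwdriver_mat 0.61 px 211 305 14 288 z 0.006 ctr 468 -17 LW 192.0 59.0 ang -5.7
screwdriver 0.63 px 237 278 10 297 z 0.045 ctr 464 -16 LW 164.0 26.0 ang -6.8
```

View pics/w11.png

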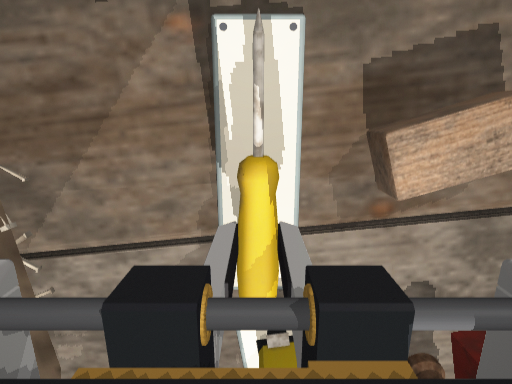

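It is aligned over the mat, with the blade on the mat's midline at column 258. I'll lower and release.

{"api": "move_arm", "payload": {
  "steps": [0,0,0,0,0,-0.01,0,0,0,0,0,0,-0.018,0,0,0,0,0,0,-0.022,0,0,0,0,0,0,-0.0235,0,0,0,0,0,0,-0.0235,0,0,0,0,0,0,-0.0235,0,0,0,0,0,0,-0.0235,0.15,0,0,0,0,0,-0.0235,0.3,0,0,0,0,0,-0.0235,0.5,0,0,0,0,0,-0.0235,0.6,0,0,0,0,0,-0.0235,0.6,0,0,0,0,0,0.02,0.6]
}}

```text
time: 27.95
tool_pos: [0.5017, -0.0207, 0.0651]
ee_rot: [3.141, -0.014, 3.04]
wrist_force: [1.1, -0.6, -0.1]
width: 0.0553
finger_force: 0.0
```

{"api": "move_arm", "payload": {
  "steps": [0,0,0,0,0,0.05,0.6,0,0,0,0,0,0.1,0.6,0,0,0,-0.03,0,0.15,0.6,0,0,0,-0.05,0.05,0.2,0.6,0,0,0,-0.05,0.07,0.25,0.6,0,0,0,-0.05,0.07,0.26,0.6,0,0,0,-0.05,0.07,0.26,0.6,0,0,0,-0.05,0.07,0.26,0.6]
}}

```text
time: 28.75
tool_pos: [0.457, 0.0487, 0.3317]
ee_rot: [3.142, 0.003, 3.041]
wrist_force: [0.1, 0.2, -0.0]
width: 0.0566
finger_force: 0.0
```

```bash
python3 - <<'E'
from h import *
look("w12",["screwdriver_mat","screwdriver","pliers_mat","pliers","tape_mat","tape_measure","wood_block","spacer"],{"screwdriver":np.float64(.025),"pliers":np.float64(.016),"pliers_mat":np.float64(.006)})
E
```

```text
tcp [0.457  0.0487 0.3317] [3.142e+00 3.000e-03 3.041e+00] cam [0.383 0.056 0.496] t 28.75
screwdriver_mat 0.64 px 198 237 111 226 z 0.006 ctr 468 -17 LW 192.0 61.0 ang -6.0
screwdriver 0.58 px 210 227 119 222 z 0.025 ctr 467 -15 LW 166.0 27.0 ang -6.7
pliers_mat 0.6 px 350 401 83 209 z 0.006 ctr 458 241 LW 199.0 80.0 ang -0.5
pliers_mat 0.39 px 362 394 92 203 z 0.006 ctr 459 246 LW 178.0 53.0 ang -0.6
pliers 0.59 px 362 393 93 203 z 0.016 ctr 458 241 LW 173.0 51.0 ang -0.6
tape_mat 0.66 px 213 254 233 287 z 0.006 ctr 635 -14 LW 109.0 65.0 ang 2.5
tape_measure 0.56 px 219 245 246 298 z 0.063 ctr 624 -9 LW 93.0 41.0 ang -2.7
wood_block 0.9 px 266 325 141 185 z 0.034 ctr 462 107 LW 92.0 50.0 ang -77.5
spacer 0.72 px 213 254 233 290 z 0.006 ctr 635 -14 LW 110.0 66.0 ang 2.6
```

View pics/w12.png

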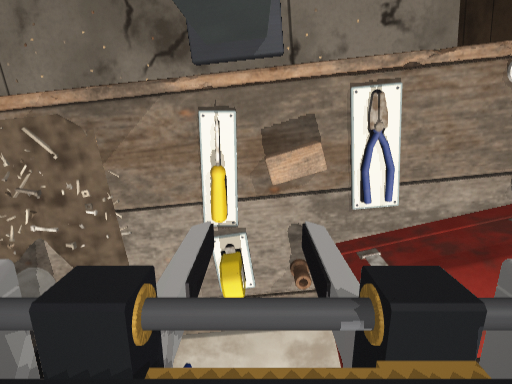

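All three tools lie on their outlines: screwdriver (218,170), pliers (378,147), tape (232,270). The block is alone on bare bench at (297,165). Handing in.

```bash
python3 -c "
from bench import *
print(close_job())"
```

```text
the job is handed in; nothing more can be done
None
```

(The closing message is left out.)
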